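# Run the press-to-run mixer with the round flask

## Task

Lift the dust cover off the mixer and hang it by its handle on the hook of the stand, letting it hang free. Then take the round flask out of its cork ring by the neck, set it upright in the mixer's sprung ring cradle and press it all the way down to its stop, but no harder than that needs; the mixer runs only while pressed, so finish still holding the flask pressed down. Keep the round flask upright throughout, and leave the conical flask, the beaker and the jar where they stand.

Things in the scene. Friction and masses are not known exactly. Their poses are not given: they have to be found in the camera images.
- mixer: Flask mixer: white plastic box 120 (x) x 140 (y) x 60 mm high with a steel ring cradle above it. It does not move on the bench. Origin: centre of its underside, z up; the cradle's axis is the vertical line through the origin.
- cradle (a joint): How far the sprung ring cradle is pressed down, m: 0 = up (rest), 0.012 = fully down against its stop. It springs back: it starts to give at about 4 N and takes about 10 N to be fully down; the weight of the cover or of the flask alone does not move it.
- cradle_top (a point): Centre of the cradle ring's top edge; moves down with the ring. At rest 100 mm above the bench. Ring of 10 mm round steel bar, outer diameter 80, inner 60 mm, on three thin rods, clear space inside it. The round flask sits in it with the centre of its ball about 20 mm above this point.
- cover: Dust cover, lying on the ring at the start: grey disc 86 mm across, 6 thick; spigot 52 mm across, 8 mm down into the ring (loose). On top an upright aluminium strap arch: 50 mm wide outside (along y), straps 4 thick, 14 wide (x), top 62 mm above origin; opening along x, 42 wide, 52 tall. Fingers can close along y on its legs' outsides. About 0.12 kg. Origin: centre of disc underside, z up.
- cover_eye (a point): Middle of the underside of the cover's handle top, 58 mm above the cover's origin: the place that rests on the hook.
- hook_stand: Fixed stand: dark steel foot 110 mm across, 12 mm high; post 12 mm thick, 204 mm high. A straight rod of 8 mm diameter, axis 200 mm above the bench, runs from the post 90 mm along the stand's -x; its end turns up, tip 220 mm above the bench and 98 mm from the post's axis. Origin: centre of the foot's underside, z up.
- hook_seat (a point): Point on top of the hook's rod, 60 mm along -x from the post's axis, 204 mm above the bench: a good place for the handle to hang.
- cork_ring: Fixed cork ring in which the round flask stands at the start: round section, outer diameter 87, inner 37, 25 mm high. Origin: centre of its underside.
- flask: Round-bottomed glass flask, stoppered: ball of 76 mm diameter, straight neck of 26 mm diameter from 74 to 120 mm above the origin, lip of 32 mm diameter from 120 to 125 mm, dark stopper of 24 mm diameter up to 137 mm. Mass 0.11 to 0.21 kg. Origin: lowest point of the ball, z up along the neck.
- flask_center (a point): Centre of the round flask's ball, 38 mm above its origin.
- conical_flask: Bystander: conical glass flask, foot 72 mm across, 90 mm high. Origin: centre of its underside. Leave alone.
- beaker: Bystander: small open glass beaker, 56 mm across, 75 mm high. Origin: centre of its underside. Leave alone.
- jar: Bystander: amber glass jar with white cap, 56 mm across, 75 mm high. Origin: centre of its underside. Leave alone.
Not all that is in view belongs to the job. Leave any blue or yellow look-alike of the cover alone.

How it is judged:
On the way, in this order (a step that is already met when the one before it is completed fails the run):
1. the cover hangs free by its handle on the hook (contact force between cover and hook_stand above 0.3 N and contact force between cover and the arm below 0.2 N and contact force between cover and the fingers below 0.2 N and x of cover_eye in the frame of hook_stand between -0.098 and -0.005 m and y of cover_eye in the frame of hook_stand between -0.025 and 0.025 m and z of cover_eye in the frame of hook_stand between 0.19 and 0.215 m and angle between cover's own z axis and vertical below 0.5 rad and linear speed of cover below 0.08 m/s), for 0.2 s.
2. the gripped flask presses the cradle down (value of joint cradle above 0.009 m and horizontal distance between flask_center and cradle_top below 0.006 m and distance between flask_center and cradle_top below 0.028 m and angle between flask's own z axis and vertical below 0.25 rad and contact force between flask and mixer above 3 N and contact force between flask and the fingers above 1 N and contact force between mixer and the arm below 0.5 N and contact force between mixer and the fingers below 0.5 N and contact force between mixer and cover below 0.2 N), for 0.3 s.
At the end, for the whole second after the job is handed in: Cover hangs by its handle on the hook, upright within 0.5 rad, still, untouched. Gripped flask upright within 0.25 rad, ball within 6 mm of the cradle axis and seated, pressing over 3 N, cradle at least 9 of 12 mm down; robot touches neither cradle nor mixer (all of step 1 and all of step 2); the arm keeps its last pose, push and grip.
It fails at once if the conical flask is moved more than 30 mm or tipped (distance of conical_flask from where it was at the start of the episode above 0.03 m or angle between conical_flask's own z axis and vertical above 0.5 rad).
It fails at once if the beaker is moved more than 30 mm or tipped (distance of beaker from where it was at the start of the episode above 0.03 m or angle between beaker's own z axis and vertical above 0.5 rad).
It fails at once if the jar is moved more than 30 mm or tipped (distance of jar from where it was at the start of the episode above 0.03 m or angle between jar's own z axis and vertical above 0.5 rad).
It fails at once if the round flask is tipped over 0.6 rad (angle between flask's own z axis and vertical above 0.6 rad).
It fails at once if the glass flask is forced on the mixer with over 60 N (contact force between flask and mixer above 60 N).
It also fails if it takes over 67 s, if anything falls off the work surface, if the arm or the gripper's body presses on something with over 40 N, if the wrist force passes 120 N, or if a joint passes its speed limit or range.

## Robot

A 6-joint arm with a two-finger parallel gripper is mounted at the origin on the work surface. World frame = base frame: x ahead of the robot, y to its left, z up, the work surface at z = 0. Lengths are in m, angles in rad, forces in N, time in s.
With the tool pointing down it reaches from about 0.25 to 0.8 m from the base axis. Payload 8.5 kg.
Tool frame: the origin (TCP) lies midway between the tips of the shut fingers; the grasp point (between the pads) lies 19 mm behind it; z points along the fingers, x is the direction in which the jaws open and shut, and the axes are right-handed (so a half turn about z gives the same grasp; the last joint's range is limited). The gripper opens to 85 mm and grips with 20 to 120 N. Pads are 22 mm wide; open, the fingers measure 114 mm over their backs; the gripper's body (76 mm by 85 mm) begins 54 mm behind the grasp point. The pads swing forward as they close: fully open they stand 13 mm farther back than shut.
Start: joints at [1.302, 0.238, -0.013, 1.319, 0, 1.571], TCP at [0.139, 0.506, 0.231] pointing down, gripper open.
Joint ranges: [-2.66, 2.66], [-1.03, 1.9], [-1.14, 1.46], [-1.82, 2.27], [-1.45, 1.34], [-3.14, 3.14]. Speed limits (rad/s): [2.22, 2.22, 2.79, 3.14, 3.14, 3.14].

## Interface

Orientations are given as a rotation vector (axis times angle).
In Python, from workcell import sense, camera, hand_in, search_frame, spot_point gives the robot as it stands.
- The arm moves only by the tool drive_tool, never from a script. Its argument "rows" is a list of rows, each an object of numbers: "dx", "dy", "dz": the shift along the tool's x, y, z in m; "roll": the turn about the tool's z in degrees; "fingers": the opening in per cent of the stroke, from 0 (shut) to 100 (fully open). A call has 1 to 5 rows; each row is the pose to reach, as a shift and turn from the pose commanded when the call began, along the tool's axes at that moment; what a row does not reach only later rows make up. A row lasts 1/8 s, in which the tool goes at most 62.5 mm and 10.7 degrees, less where a joint would pass 70% of its speed; a pose out of reach is approached as far as the arm can. A call with a gripper value outside its range is refused whole. The fingers move at their own pace and stop on an object; "grip_force" is the grip in N (left out, the last holds). Time passes only in rows, so rows that repeat a pose let the fingers close. It gives the time, the measured TCP pose, the force and the opening at its end, in the units of the state.
- sense(): the state, without advancing time (a new reading comes with each control period).
- camera(name): name is "side" or "top" or "wrist"; returns a dict with "image" (480x640x3 uint8, red, green, blue), "intrinsics" (3x3 intrinsics, pixels), "R" (3x3) and "t" (3): a world point X has camera coordinates R X + t. Camera axes: x right, y down, z forward; pixel columns grow to the right and rows downward; lengths in m; the calibration is good to about 2 mm. A picture is of the moment at which its call begins. There is no depth.
- hand_in(): hands the job in, once; it reports no verdict.
Trained networks look in the newest picture that a camera, given by its name, has taken for a name from the list of things; names that differ only in an ending like _2 or _b are one class to them, and where a whole thing is asked for, a point or a joint stands for the part that bears it (a point fixed in the world has none). Each returns a list of dicts, best first, with "p" (0 to 1); they miss things now and then, are a little off and sometimes report something else, mostly with a low value. They report only what shows in the picture. A call takes as long as a camera call. They do not tell look-alikes from the thing itself.
- search_frame(camera, target): "centre" ([column, row] in pixels, amid what is visible of it).
- spot_point(camera, target): "centre" ([column, row] in pixels: a listed point, or the origin of a listed thing).
The state is a dict: "time": time; "joint_pos": joint angles; "qd": joint speeds; "joint_efforts": joint torques, N m; "position": TCP position; "eef_rot": TCP orientation; "force": force on the tool from outside, world axes, zero at the start; "wrist_torque": the same for the moment, N m; "gripper_width": finger opening in m.
Only numpy, scipy, OpenCV 4.12 (cv2) and the standard library are available. Lean on these libraries where they do the work, as an engineer would, in place of code of your own. Each camera call takes 0.05 s, during which the arm holds its last target. There are 200 camera calls.

## Working session

There is one attempt and no reset: what is moved stays moved. The work goes in short steps, Python scripts to look and compute and a tool call to move; the robot and the scene stay as the last step left them, time stands still between calls to the robot, and variables do not carry over. Pictures are saved under pics/ and viewed, about 8 in all and at most 12, crops included, and the job is handed in when it is done.

Besides the shell and the picture viewer there is one more tool, called in YAML: its name, and indented under it one key for each argument. drive_tool: Moves the arm, as the interface text tells. Its arguments: {"type":"object","properties":{"rows":{"type":"array"},"grip_force":{"type":"number"}},"required":["rows"]}

```bash
ls; mkdir -p pics; cat > h.py <<'E'
import numpy as np, cv2
from workcell import sense, camera, hand_in, search_frame, spot_point
from scipy.spatial.transform import Rotation as Ro
def proj(c,X):
    p=c["R"]@np.array(X,float)+c["t"]; q=c["intrinsics"]@p; return q[:2]/q[2]
def atz(c,uv,z):
    d=c["R"].T@np.linalg.solve(c["intrinsics"],[uv[0],uv[1],1.]); o=-c["R"].T@c["t"]
    return o+d*(z-o[2])/d[2]
def tri(c1,u1,c2,u2):
    P=[c["intrinsics"]@np.c_[c["R"],c["t"]] for c in (c1,c2)]
    X=cv2.triangulatePoints(P[0],P[1],np.array(u1,float),np.array(u2,float)).ravel(); return X[:3]/X[3]
E
python3 - <<'E'
from h import *
s=sense(); print({k:np.round(v,3).tolist() for k,v in s.items()})
for n in ("top","side"):
    c=camera(n); cv2.imwrite(f"pics/{n}0.png",c["image"][:,:,::-1])
    print(n,np.round(-c["R"].T@c["t"],3))
    for t in ("mixer","cradle_top","cover","cover_eye","hook_stand","hook_seat","cork_ring","flask","flask_center","conical_flask","beaker","jar"):
        r=spot_point(n,t); print(t,[(np.round(a["centre"]).tolist(),round(a["p"],2)) for a in r][:4])
E
```

```text
pics
{'time': 0.0, 'joint_pos': [1.302, 0.239, -0.014, 1.319, -0.0, 1.571], 'qd': [0.0, 0.001, -0.001, 0.001, -0.0, 0.0], 'joint_efforts': [0.001, -53.879, 34.643, 0.019, -0.0, 0.0], 'position': [0.139, 0.506, 0.231], 'eef_rot': [2.498, 1.903, -0.002], 'force': [-0.237, 0.074, -0.536], 'wrist_torque': [0.008, 0.008, -0.016], 'gripper_width': 0.086}
top [4.770e-01 1.000e-03 1.143e+00]
mixer [([322.0, 234.0], 0.91), ([319.0, 228.0], 0.38)]
cradle_top []
cover [([326.0, 175.0], 0.91), ([263.0, 276.0], 0.89), ([320.0, 227.0], 0.56)]
cover_eye [([325.0, 166.0], 0.88), ([263.0, 277.0], 0.67), ([321.0, 225.0], 0.64)]
hook_stand [([430.0, 258.0], 0.74)]
hook_seat [([468.0, 278.0], 0.65)]
cork_ring [([216.0, 238.0], 0.69)]
flask [([213.0, 240.0], 0.65)]
flask_center [([209.0, 234.0], 0.82)]
conical_flask [([311.0, 317.0], 0.87)]
beaker [([406.0, 172.0], 0.58)]
jar [([259.0, 176.0], 0.9)]
side [0.388 0.66  0.754]
mixer [([301.0, 272.0], 0.7), ([305.0, 218.0], 0.22)]
cradle_top [([303.0, 239.0], 0.37)]
cover [([324.0, 331.0], 0.68), ([243.0, 252.0], 0.59), ([302.0, 240.0], 0.58)]
cover_eye [([302.0, 218.0], 0.9), ([326.0, 312.0], 0.68), ([390.0, 140.0], 0.62), ([243.0, 233.0], 0.61)]
hook_stand [([356.0, 207.0], 0.58)]
hook_seat [([390.0, 138.0], 0.97)]
cork_ring [([263.0, 370.0], 0.71)]
flask [([258.0, 362.0], 0.64)]
flask_center [([263.0, 354.0], 0.74)]
conical_flask []
beaker [([278.0, 204.0], 0.58)]
jar [([216.0, 302.0], 0.94)]
```

View pics/top0.png

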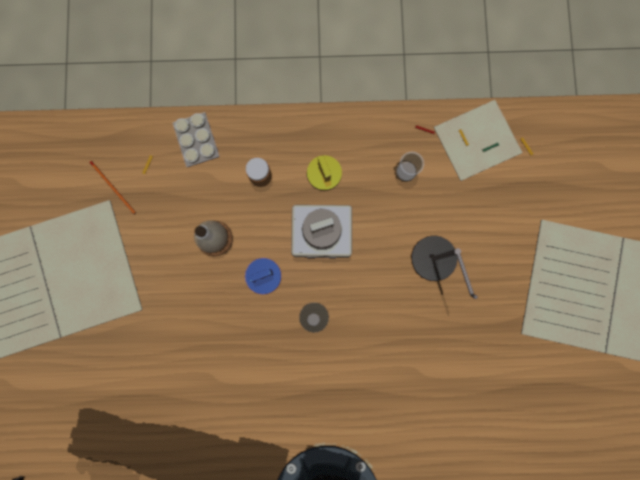

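View pics/side0.png

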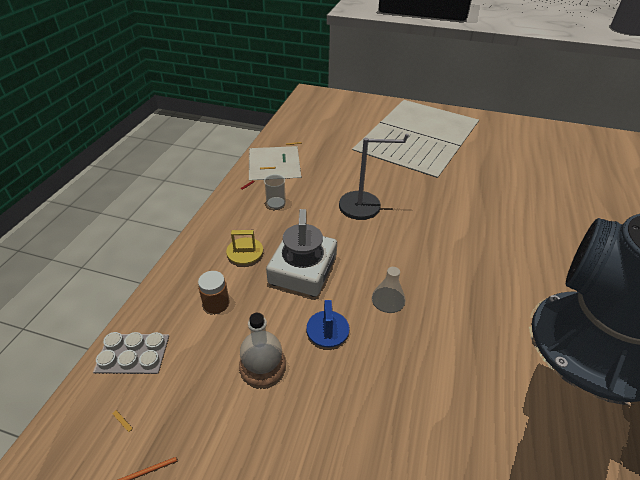

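Top view: grey cover on the mixer at (321,228), strap running along the image horizontal, tilted about 15°. Stand foot is at (434,258), post top (458,250), hook tip (473,295). Flask is at (213,240), the jar at (259,172). The blue and yellow covers are decoys.

```bash
python3 - <<'E'
from h import *
c=camera("top"); s=camera("side"); 
print("intr",c["intrinsics"][0].round(1), s["intrinsics"][0].round(1)); p=lambda *a:print(*[np.round(x,4) if not isinstance(x,str) else x for x in a])
T=lambda z,u:atz(c,u,z)
p("mixer",T(0,[322,234]),"side",atz(s,[301,272],0))
p("disc",T(.106,[321.5,228.5]),"eye tri",tri(c,[321,225],s,[302,218]), "eye top",T(.158,[321,225]))
p("strap ends",T(.162,[310,228.]),T(.162,[333,223.]))
p("foot",T(.012,[434,258.5]),"posttop",T(.204,[458,250]),"hooktip",T(.22,[473,296]),"seat",T(.204,[468,278]),"seat tri",tri(c,[468,278],s,[390,139]))
p("side post top",atz(s,[365,139],.204),"tip",atz(s,[407,136],.22))
p("cork",T(0,[216,238]),"flask centre tri",tri(c,[209,234],s,[263,354]),"top",T(.05,[209,234]),"stopper",T(.15,[201,231]),atz(s,[257,315],.15))
im=cv2.resize(c["image"][140:330,180:500],None,fx=2.5,fy=2.5,interpolation=cv2.INTER_CUBIC)
cv2.imwrite("pics/topc.png",im[:,:,::-1])
w=camera("wrist"); cw=-w["R"].T@w["t"]; p("wristcam",cw,w["R"],w["intrinsics"][0])
E
```

```text
intr [473.5   0.  319.8] [451.2   0.  314.4]
mixer [ 0.6136 -0.0059  0.    ] side [0.6206 0.0022 0.    ]
disc [ 0.6132 -0.0045  0.106 ] eye tri [ 0.6158 -0.003   0.1573] eye top [ 0.6138 -0.0034  0.158 ]
strap ends [0.6076 0.0197 0.162 ] [ 0.6167 -0.0286  0.162 ]
foot [ 0.5457 -0.2717  0.012 ] posttop [ 0.5495 -0.274   0.204 ] hooktip [ 0.4584 -0.2929  0.22  ] seat [ 0.4936 -0.2904  0.204 ] seat tri [ 0.4944 -0.2913  0.2008]
side post top [ 0.5504 -0.2674  0.204 ] tip [ 0.4565 -0.2836  0.22  ]
cork [0.6111 0.2517 0.    ] flask centre tri [0.611  0.2561 0.0494] top [0.6151 0.257  0.05  ] stopper [0.6093 0.2505 0.15  ] [0.6129 0.2473 0.15  ]
wristcam [0.0619 0.5267 0.3754] [[ 0.2663  0.9639  0.0011]
 [ 0.9153 -0.2532  0.3131]
 [ 0.3021 -0.0824 -0.9497]] [353.2604   0.     314.2063]
```

View pics/topc.png

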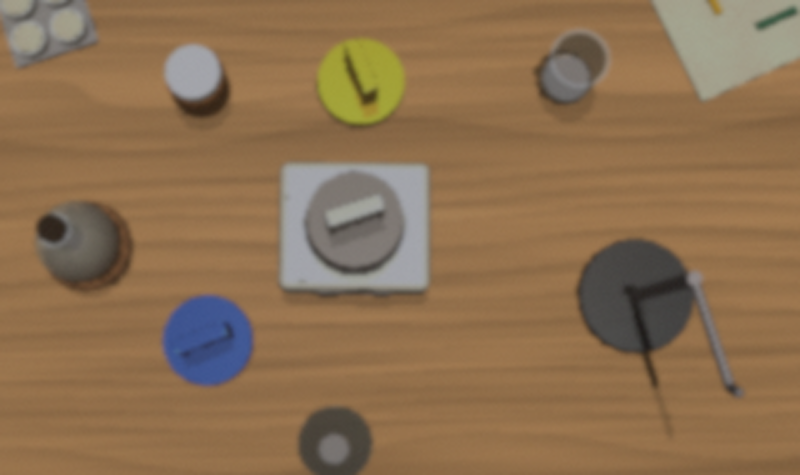

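drive_tool:
  rows:
    - {"dx": -0.03, "dy": 0.05, "dz": -0.03, "roll": -10, "fingers": 100}
    - {"dx": -0.366, "dy": 0.592, "dz": -0.04, "roll": -30.4}
    - {"dx": -0.366, "dy": 0.592, "dz": -0.04, "roll": -30.4}
    - {"dx": -0.366, "dy": 0.592, "dz": -0.04, "roll": -30.4}
    - {"dx": -0.366, "dy": 0.592, "dz": -0.04, "roll": -30.4}

```text
invalid input
```

```bash
cat >> h.py <<'E'
def go(x,y,z,heading=None,q=False):
    "print tool-frame shift from the present pose to TCP x,y,z, tool x heading (deg)"
    s=sense(); R=Ro.from_rotvec(s["eef_rot"]).as_matrix(); d=R.T@(np.array([x,y,z])-s["position"])
    h=np.degrees(np.arctan2(R[1,0],R[0,0])); r=0 if heading is None else -(heading-h)
    print("t",round(s["time"],2),"tcp",np.round(s["position"],4),"head",h.round(2),"tilt",np.degrees(np.arccos(-R[2,2])).round(2),"F",np.round(s["force"],1),"w",round(s["gripper_width"],4))
    print("-> d",np.round(d,4),"roll",round(r,2))
E
python3 -c "
from h import *
go(.613,-.004,.271,105)"
```

```text
t 1.45 tcp [0.1394 0.5061 0.2313] head 74.6 tilt 0.01 F [-0.3  0.  -0.1] w 0.0855
-> d [-0.366   0.5921 -0.0397] roll -30.4
```

drive_tool:
  rows:
    - {"dx": -0.03, "dy": 0.05, "dz": -0.03, "roll": -10, "fingers": 100}
    - {"dx": -0.366, "dy": 0.592, "dz": -0.04, "roll": -30, "fingers": 100}
    - {"dx": -0.366, "dy": 0.592, "dz": -0.04, "roll": -30, "fingers": 100}
    - {"dx": -0.366, "dy": 0.592, "dz": -0.04, "roll": -30, "fingers": 100}
    - {"dx": -0.366, "dy": 0.592, "dz": -0.04, "roll": -30, "fingers": 100}

```text
time: 2.08
position: [0.3403, 0.2909, 0.2644]
eef_rot: [1.92, 2.486, 0.001]
force: [0.9, 0.8, 0.0]
gripper_width: 0.0855
```

```bash
python3 -c "
from h import *
go(.613,-.004,.271,105)"
```

```text
t 2.08 tcp [0.3403 0.2909 0.2644] head 104.65 tilt 0.04 F [0.9 0.8 0. ] w 0.0855
-> d [-0.3543  0.1892 -0.0065] roll -0.35
```

drive_tool:
  rows:
    - {"dx": -0.34, "dy": 0.18, "dz": -0.005, "roll": 0, "fingers": 100}
    - {"dx": -0.34, "dy": 0.18, "dz": -0.005, "roll": 0, "fingers": 100}
    - {"dx": -0.34, "dy": 0.18, "dz": -0.005, "roll": 0, "fingers": 100}
    - {"dx": -0.34, "dy": 0.18, "dz": -0.005, "roll": 0, "fingers": 100}
    - {"dx": -0.34, "dy": 0.18, "dz": -0.005, "roll": 0, "fingers": 100}

```text
time: 2.7
position: [0.5516, 0.0602, 0.2684]
eef_rot: [1.921, 2.485, 0.001]
force: [1.2, 0.9, 0.0]
gripper_width: 0.0852
```

```bash
python3 -c "
from h import *
go(.613,-.004,.271,105)"
```

```text
t 2.7 tcp [0.5516 0.0602 0.2684] head 104.59 tilt 0.03 F [1.2 0.9 0. ] w 0.0852
-> d [-0.0776  0.0433 -0.0026] roll -0.41
```

drive_tool:
  rows:
    - {"dx": -0.06, "dy": 0.035, "dz": -0.003, "roll": 0, "fingers": 100}
    - {"dx": -0.06, "dy": 0.035, "dz": -0.003, "roll": 0, "fingers": 100}
    - {"dx": -0.06, "dy": 0.035, "dz": -0.003, "roll": 0, "fingers": 100}

```text
time: 3.08
position: [0.5993, 0.0124, 0.2707]
eef_rot: [-1.922, -2.484, 0.001]
force: [-0.9, -0.5, 0.5]
gripper_width: 0.0853
```

```bash
python3 -c "
from h import *
go(.613,-.004,.271,105)
w=camera('wrist'); cv2.imwrite('pics/w1.png',w['image'][:,:,::-1])
for t in ('cover','cover_eye','mixer','cradle_top'):
    for a in spot_point('wrist',t)[:2]: print(t,np.round(a['centre'],1),round(a['p'],2),atz(w,a['centre'],{'cover':.1,'cover_eye':.158,'mixer':0,'cradle_top':.1}[t]).round(4))
"
```

```text
t 3.08 tcp [0.5993 0.0124 0.2707] head 104.53 tilt 0.06 F [-0.9 -0.5  0.5] w 0.0853
-> d [-0.0193  0.0091 -0.0003] roll -0.47
cover [292.4 227.6] 0.78 [ 0.6174 -0.0044  0.1   ]
cover [261.3 311.5] 0.61 [ 0.711  -0.0143  0.1   ]
cover_eye [286.  248.1] 0.97 [ 0.6171 -0.0061  0.158 ]
cover_eye [461.4 156.7] 0.68 [0.5185 0.0992 0.158 ]
```

View pics/w1.png

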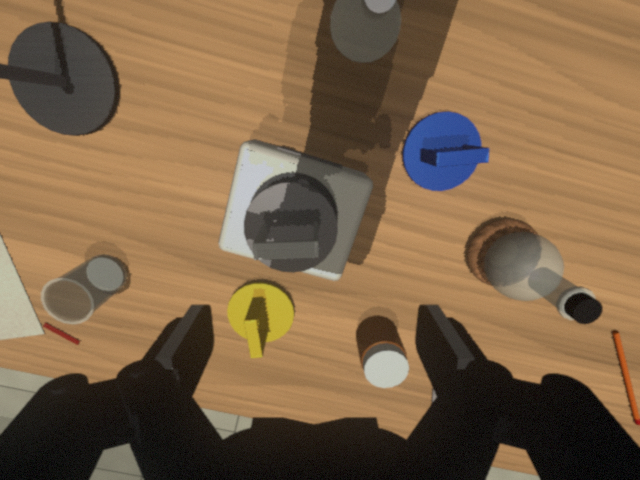

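Wrist view: the strap is level in the image, (253..318, 250), so the jaws are aligned with it. The disc is around (292,225). The measurements agree on the eye at about (0.616,-0.005).

drive_tool:
  rows:
    - {"dx": -0.021, "dy": 0.012, "dz": 0.03, "roll": -0.5, "fingers": 100}
    - {"dx": -0.021, "dy": 0.012, "dz": 0.08, "roll": -0.5, "fingers": 100}
    - {"dx": -0.021, "dy": 0.012, "dz": 0.13, "roll": -0.5, "fingers": 100}
    - {"dx": -0.021, "dy": 0.012, "dz": 0.153, "roll": -0.5, "fingers": 100}
    - {"dx": -0.021, "dy": 0.012, "dz": 0.153, "roll": -0.5, "fingers": 100}

```text
time: 3.95
position: [0.6147, -0.0038, 0.117]
eef_rot: [-1.907, -2.493, 0.003]
force: [-0.4, 0.6, -0.2]
gripper_width: 0.0853
```

```bash
python3 -c "
from h import *
go(.616,-.005,.118,105)
w=camera('wrist'); cv2.imwrite('pics/w2.png',w['image'][:,:,::-1])
"
```

```text
t 3.95 tcp [ 0.6147 -0.0038  0.117 ] head 105.16 tilt 0.18 F [-0.4  0.6 -0.2] w 0.0853
-> d [-0.0015  0.0009 -0.001 ] roll 0.16
```

View pics/w2.png

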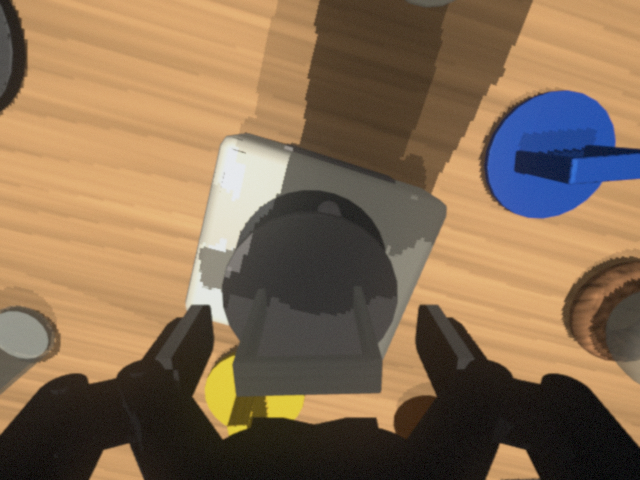

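```bash
python3 -c "
from h import *
w=camera('wrist')
for z in (.158,.162): print(z,[atz(w,u,z).round(4) for u in ([310,360],[308,376],[308,394],[236,376],[381,376])])
for a in spot_point('wrist','cover_eye')[:2]+spot_point('wrist','cover')[:1]: print(np.round(a['centre'],1),a['p'],atz(w,a['centre'],.158))
print(proj(w,[.6147,-.0038,.149]))
"
```

```text
0.158 [array([ 0.6158, -0.0062,  0.158 ]), array([ 0.6226, -0.0051,  0.158 ]), array([ 0.6303, -0.0031,  0.158 ]), array([ 0.6293, -0.03  ,  0.158 ]), array([0.6158, 0.0202, 0.158 ])]
0.162 [array([ 0.6128, -0.0069,  0.162 ]), array([ 0.6193, -0.0059,  0.162 ]), array([ 0.6267, -0.0039,  0.162 ]), array([ 0.6258, -0.0298,  0.162 ]), array([0.6128, 0.0184, 0.162 ])]
[304.5 363.3] 0.66 [ 0.61763921 -0.00767976  0.158     ]
[611.7 164. ] 0.58 [0.52706671 0.06147073 0.158     ]
[310.7 287.9] 0.92 [ 0.58861314 -0.01315279  0.158     ]
[317.05688942 343.64769867]
```

drive_tool:
  rows:
    - {"dx": -0.002, "dy": 0.003, "dz": 0, "roll": 0, "fingers": 100}
    - {"dx": -0.002, "dy": 0.003, "dz": 0, "roll": 0, "fingers": 40}
    - {"dx": -0.002, "dy": 0.003, "dz": 0, "roll": 0, "fingers": 40}
    - {"dx": -0.002, "dy": 0.003, "dz": 0, "roll": 0, "fingers": 40}
    - {"dx": -0.002, "dy": 0.003, "dz": 0, "roll": 0, "fingers": 40}
  grip_force: 40

```text
time: 4.78
position: [0.6198, -0.0057, 0.1185]
eef_rot: [1.91, 2.494, 0.0]
force: [0.9, 0.1, 3.0]
gripper_width: 0.0496
```

drive_tool:
  rows:
    - {"dx": 0, "dy": 0, "dz": 0, "roll": 0, "fingers": 40}
    - {"dx": 0, "dy": 0, "dz": 0, "roll": 0, "fingers": 40}

```text
time: 5.03
position: [0.6198, -0.0058, 0.1183]
eef_rot: [1.91, 2.494, -0.0]
force: [-0.4, 0.2, 3.4]
gripper_width: 0.0492
```

drive_tool:
  rows:
    - {"dx": 0, "dy": 0, "dz": -0.02, "roll": 0, "fingers": 40}
    - {"dx": 0, "dy": 0, "dz": -0.05, "roll": 0, "fingers": 40}
    - {"dx": 0, "dy": 0, "dz": -0.085, "roll": 0, "fingers": 40}
    - {"dx": -0.012, "dy": -0.04, "dz": -0.085, "roll": 0, "fingers": 40}
    - {"dx": -0.025, "dy": -0.09, "dz": -0.085, "roll": 0, "fingers": 40}

```text
time: 5.65
position: [0.5388, -0.0535, 0.2027]
eef_rot: [-1.909, -2.495, 0.0]
force: [-0.7, -0.9, -1.1]
gripper_width: 0.0495
```

```bash
python3 -c "
from h import *
go(.41,-.12,.203,101)"
```

```text
t 5.65 tcp [ 0.5388 -0.0535  0.2027] head 105.16 tilt 0.02 F [-0.7 -0.9 -1.1] w 0.0495
-> d [-0.0305 -0.1417 -0.0002] roll 4.16
```

drive_tool:
  rows:
    - {"dx": -0.015, "dy": -0.04, "dz": 0, "roll": 2, "fingers": 40}
    - {"dx": -0.025, "dy": -0.08, "dz": 0, "roll": 4, "fingers": 40}
    - {"dx": -0.032, "dy": -0.12, "dz": 0, "roll": 4, "fingers": 40}
    - {"dx": -0.06, "dy": -0.14, "dz": 0, "roll": 4, "fingers": 40}
    - {"dx": -0.11, "dy": -0.15, "dz": 0, "roll": 4, "fingers": 40}

```text
time: 6.28
position: [0.4218, -0.1986, 0.2034]
eef_rot: [-1.994, -2.427, -0.0]
force: [2.5, 0.0, -1.7]
gripper_width: 0.0499
```

```bash
python3 -c "
from h import *
go(.40,-.298,.203,101)
c=camera('top');s=camera('side')
for n,k in (('top',c),('side',s)):
  for t in ('hook_seat','hook_stand','cover_eye'):
    for a in spot_point(n,t)[:3]: print(n,t,np.round(a['centre'],1),round(a['p'],2),atz(k,a['centre'],.012 if t=='hook_stand' else .204 if t=='hook_seat' else .243).round(4))
"
```

```text
t 6.28 tcp [ 0.4218 -0.1986  0.2034] head 101.18 tilt 0.02 F [ 2.5  0.  -1.7] w 0.0499
-> d [-0.0933 -0.0407  0.0004] roll 0.18
top hook_seat [466.3 277.6] 0.96 [ 0.4945 -0.2871  0.204 ]
top hook_stand [431.9 257.7] 0.57 [ 0.5478 -0.2668  0.012 ]
top cover_eye [322.2 166.5] 0.84 [ 0.7167 -0.0086  0.243 ]
top cover_eye [428.9 320. ] 0.58 [ 0.4166 -0.2001  0.243 ]
side hook_seat [390.6 139.4] 0.57 [ 0.4928 -0.2843  0.204 ]
side hook_stand [360.2 205.4] 0.96 [ 0.545  -0.2595  0.012 ]
side cover_eye [327.6 310.4] 0.97 [0.4861 0.2729 0.243 ]
side cover_eye [420.6 149.3] 0.69 [ 0.4177 -0.1973  0.243 ]
side cover_eye [240.  233.1] 0.64 [0.6717 0.1614 0.243 ]
```

drive_tool:
  rows:
    - {"dx": -0.04, "dy": -0.025, "dz": 0, "roll": 0, "fingers": 40}
    - {"dx": -0.08, "dy": -0.03, "dz": 0, "roll": 0, "fingers": 40}
    - {"dx": -0.08, "dy": -0.03, "dz": 0, "roll": 0, "fingers": 40}
    - {"dx": -0.08, "dy": -0.03, "dz": 0, "roll": 0, "fingers": 40}

```text
time: 7.18
position: [0.409, -0.2819, 0.2031]
eef_rot: [-1.995, -2.426, -0.0]
force: [-0.3, 0.7, -1.5]
gripper_width: 0.0494
```

```bash
python3 -c "
from h import *
go(.40,-.301,.203,101)
c=camera('top');s=camera('side');w=camera('wrist')
a=c['image'][230:350,400:520];a=cv2.resize(a,(400,400),interpolation=2)
b=s['image'][80:240,330:490];b=cv2.resize(b,(400,400),interpolation=2)
cv2.imwrite('pics/h1.png',np.vstack([np.hstack([a,b])])[:,:,::-1])
"
```

```text
t 7.17 tcp [ 0.409  -0.2819  0.2031] head 101.13 tilt 0.05 F [-0.3  0.7 -1.5] w 0.0494
-> d [-0.017  -0.0125  0.0001] roll 0.13
```

View pics/h1.png

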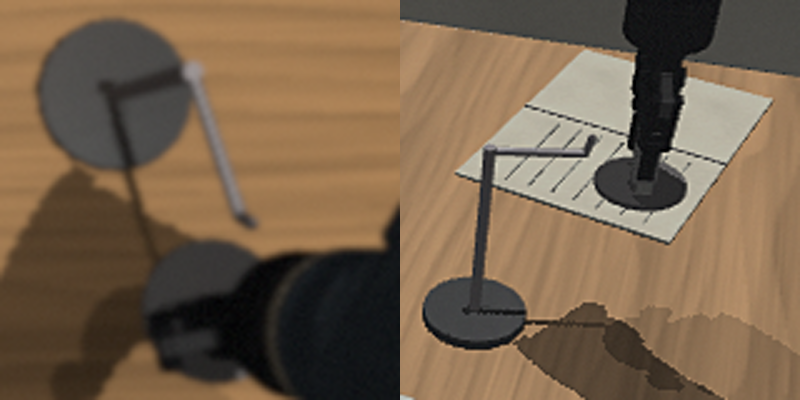

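Top crop: the rod runs from (457.6,251.6) to (473.5,295.4) and the cover is just below its tip. Side crop: the tip is left of the gripped arch. I'll shift sideways, drop 10 mm so the rod passes mid-opening, then advance.

drive_tool:
  rows:
    - {"dx": -0.019, "dy": -0.005, "dz": 0.01, "roll": 0, "fingers": 40}
    - {"dx": -0.019, "dy": 0.0, "dz": 0.01, "roll": 0, "fingers": 40}
    - {"dx": -0.019, "dy": 0.015, "dz": 0.01, "roll": 0, "fingers": 40}
    - {"dx": -0.019, "dy": 0.03, "dz": 0.01, "roll": 0, "fingers": 40}

```text
time: 7.82
position: [0.4434, -0.2955, 0.1934]
eef_rot: [1.996, 2.426, 0.0]
force: [0.6, 0.0, -1.9]
gripper_width: 0.0496
```

```bash
python3 -c "
from h import *
go(.496,-.285,.193,101)
c=camera('top');s=camera('side')
a=c['image'][230:350,400:520];a=cv2.resize(a,(400,400),interpolation=2)
b=s['image'][90:210,350:470];b=cv2.resize(b,(400,400),interpolation=2)
cv2.imwrite('pics/h2.png',np.vstack([np.hstack([a,b])])[:,:,::-1])
"
```

```text
t 7.83 tcp [ 0.4434 -0.2955  0.1934] head 101.1 tilt 0.02 F [ 0.6  0.  -1.9] w 0.0496
-> d [0.0002 0.0536 0.0004] roll 0.1
```

View pics/h2.png

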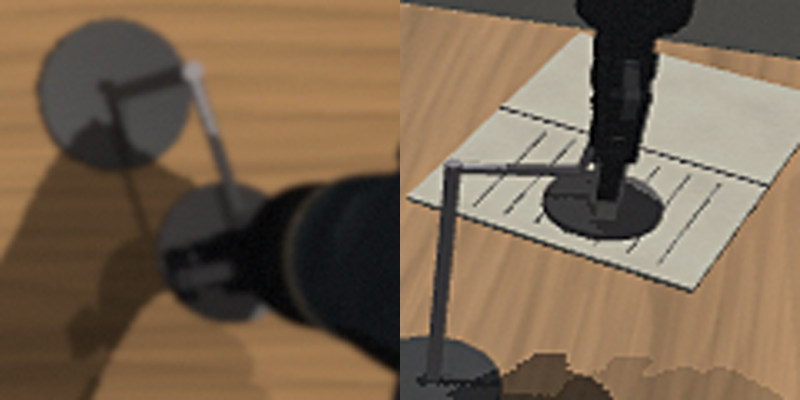

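drive_tool:
  rows:
    - {"dx": 0, "dy": 0.015, "dz": 0, "roll": 0, "fingers": 40}
    - {"dx": 0, "dy": 0.03, "dz": 0, "roll": 0, "fingers": 40}
    - {"dx": 0, "dy": 0.042, "dz": 0, "roll": 0, "fingers": 40}
    - {"dx": 0, "dy": 0.053, "dz": 0, "roll": 0, "fingers": 40}
    - {"dx": 0, "dy": 0.053, "dz": 0, "roll": 0, "fingers": 40}

```text
time: 8.55
position: [0.4949, -0.2853, 0.193]
eef_rot: [-1.995, -2.426, 0.0]
force: [-0.8, -0.5, -1.9]
gripper_width: 0.0493
```

```bash
python3 -c "
from h import *
go(.496,-.285,.166,101)
s=camera('side');w=camera('wrist')
b=s['image'][90:210,350:470];b=cv2.resize(b,(400,400),interpolation=2)
a=cv2.resize(w['image'],(533,400))
cv2.imwrite('pics/h3.png',np.hstack([a[:,100:500],b])[:,:,::-1])
"
```

```text
t 8.55 tcp [ 0.4949 -0.2853  0.193 ] head 101.14 tilt 0.01 F [-0.8 -0.5 -1.9] w 0.0493
-> d [0.0001 0.0011 0.027 ] roll 0.14
```

View pics/h3.png

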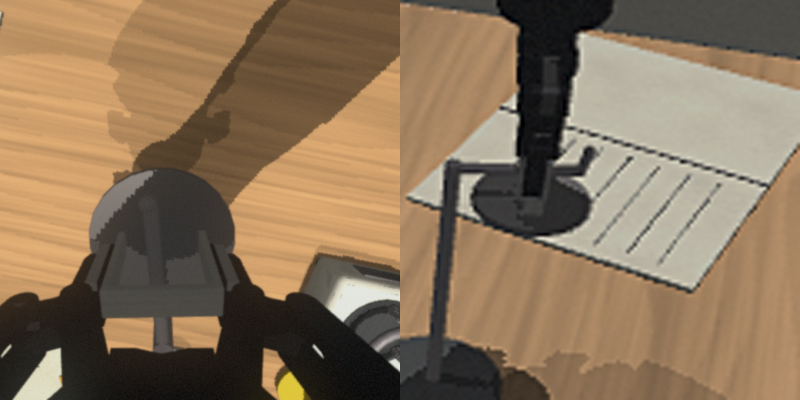

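The rod passes through the arch midway between the legs (crop column 158, legs about 105 and 210). Now lower onto it.

drive_tool:
  rows:
    - {"dx": 0, "dy": 0, "dz": 0.012, "roll": 0, "fingers": 40}
    - {"dx": 0, "dy": 0, "dz": 0.02, "roll": 0, "fingers": 40}
    - {"dx": 0, "dy": 0, "dz": 0.024, "roll": 0, "fingers": 40}
    - {"dx": 0, "dy": 0, "dz": 0.026, "roll": 0, "fingers": 40}

```text
time: 9.15
position: [0.494, -0.2855, 0.1669]
eef_rot: [-1.996, -2.425, 0.0]
force: [-0.1, 0.1, -1.4]
gripper_width: 0.0495
```

drive_tool:
  rows:
    - {"dx": 0, "dy": 0, "dz": 0.001, "roll": 0, "fingers": 40}
    - {"dx": 0, "dy": 0, "dz": 0.002, "roll": 0, "fingers": 40}
    - {"dx": 0, "dy": 0, "dz": 0.002, "roll": 0, "fingers": 40}

```text
time: 9.52
position: [0.4942, -0.2855, 0.1653]
eef_rot: [1.996, 2.426, -0.0]
force: [0.5, -1.1, -0.9]
gripper_width: 0.0493
```

drive_tool:
  rows:
    - {"dx": 0, "dy": 0, "dz": 0.001, "roll": 0, "fingers": 40}
    - {"dx": 0, "dy": 0, "dz": 0.002, "roll": 0, "fingers": 40}
    - {"dx": 0, "dy": 0, "dz": 0.002, "roll": 0, "fingers": 40}

```text
time: 9.9
position: [0.4944, -0.2856, 0.1644]
eef_rot: [1.995, 2.425, 0.0]
force: [-2.8, 1.3, 6.7]
gripper_width: 0.0495
```

drive_tool:
  rows:
    - {"dx": 0, "dy": 0, "dz": -0.001, "roll": 0, "fingers": 60}
    - {"dx": 0, "dy": 0, "dz": -0.001, "roll": 0, "fingers": 80}
    - {"dx": 0, "dy": 0, "dz": -0.001, "roll": 0, "fingers": 100}
    - {"dx": 0, "dy": 0, "dz": -0.001, "roll": 0, "fingers": 100}

```text
time: 10.4
position: [0.4942, -0.2855, 0.1641]
eef_rot: [-1.996, -2.426, 0.0]
force: [-0.3, 0.3, -0.6]
gripper_width: 0.0854
```

drive_tool:
  rows:
    - {"dx": 0, "dy": 0, "dz": -0.02, "roll": 0, "fingers": 100}
    - {"dx": 0, "dy": 0, "dz": -0.05, "roll": 0, "fingers": 100}
    - {"dx": 0, "dy": 0, "dz": -0.09, "roll": 0, "fingers": 100}
    - {"dx": 0, "dy": 0, "dz": -0.1, "roll": 0, "fingers": 100}

```text
time: 10.9
position: [0.495, -0.286, 0.2667]
eef_rot: [1.994, 2.423, 0.001]
force: [0.2, -0.0, -1.2]
gripper_width: 0.0854
```

```bash
python3 -c "
from h import *
go(.61,.252,.265,90)
s=camera('side');c=camera('top')
for t in ('cover_eye','cover'): print(t,[(np.round(a['centre'],1),round(a['p'],2),atz(s,a['centre'],.204 if t=='cover_eye' else .146).round(3)) for a in spot_point('side',t)])
# mixer uncovered
for n,k in (('top',c),('side',s)):
  for t,z in (('mixer',0),('cradle_top',.1),('flask_center',.05),('flask',.012),('cork_ring',0)):
    for a in spot_point(n,t)[:2]: print(n,t,np.round(a['centre'],1),round(a['p'],2),atz(k,a['centre'],z).round(4))
b=s['image'][90:210,350:470];b=cv2.resize(b,(400,400),interpolation=2)
a=cv2.resize(c['image'][180:300,260:380],(400,400),interpolation=2)
cv2.imwrite('pics/h4.png',np.hstack([a,b])[:,:,::-1])
"
```

```text
t 10.9 tcp [ 0.495  -0.286   0.2667] head 101.1 tilt 0.21 F [ 0.2 -0.  -1.2] w 0.0854
-> d [0.5058 0.2164 0.001 ] roll 11.1
cover_eye [(array([328.2, 311.7]), 0.84, array([0.492, 0.245, 0.204])), (array([395. , 139.3]), 0.82, array([ 0.483, -0.288,  0.204])), (array([240.6, 230.9]), 0.63, array([0.695, 0.118, 0.204]))]
cover [(array([324.6, 326.8]), 0.8, array([0.5  , 0.233, 0.146])), (array([242.4, 248.8]), 0.79, array([0.702, 0.107, 0.146])), (array([385.6, 166.1]), 0.69, array([ 0.493, -0.258,  0.146])), (array([259.6, 352.6]), 0.24, array([0.582, 0.31 , 0.146]))]
top mixer [321.8 232.3] 0.72 [ 0.6178 -0.0056  0.    ]
top mixer [214.4 236.4] 0.17 [0.6152 0.2556 0.    ]
top cradle_top [323.4 227.4] 0.67 [ 0.6163 -0.0089  0.1   ]
top flask_center [207.9 234.7] 0.86 [0.6135 0.2596 0.05  ]
top flask_center [322.9 233.2] 0.41 [ 0.6095 -0.0078  0.05  ]
top flask [215.7 238.3] 0.86 [0.609  0.2498 0.012 ]
top cork_ring [213.8 240.8] 0.79 [0.6045 0.2571 0.    ]
side mixer [304.7 274.7] 0.66 [0.61   0.0075 0.    ]
side cradle_top [302.6 237.8] 0.89 [ 0.6182 -0.0053  0.1   ]
side flask_center [260.2 349.4] 0.94 [0.6146 0.2487 0.05  ]
side flask [260.5 364.2] 0.73 [0.6141 0.2559 0.012 ]
side cork_ring [262.3 366.6] 0.65 [0.6126 0.253  0.    ]
```

View pics/h4.png

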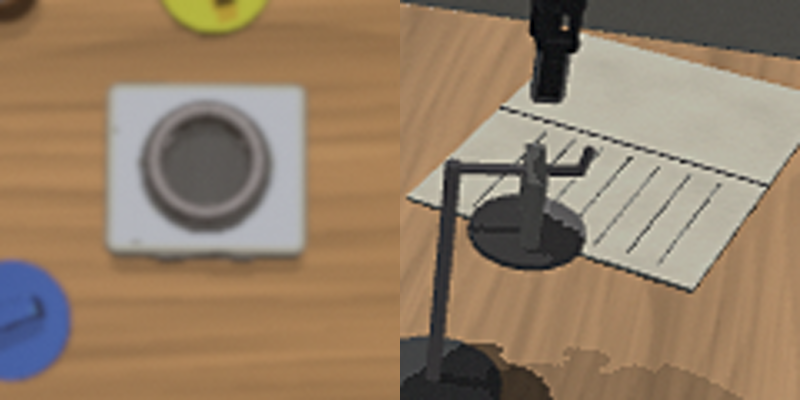

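The ring is uncovered, centred at about (321.8,228) in the top view, and the cover hangs on the hook. Next I'll go over the cradle and measure it with the wrist camera on the way.

drive_tool:
  rows:
    - {"dx": 0.254, "dy": 0.157, "dz": 0, "roll": 5, "fingers": 100}
    - {"dx": 0.254, "dy": 0.157, "dz": 0, "roll": 11, "fingers": 100}
    - {"dx": 0.254, "dy": 0.157, "dz": 0, "roll": 11, "fingers": 100}
    - {"dx": 0.254, "dy": 0.157, "dz": 0, "roll": 11, "fingers": 100}
    - {"dx": 0.254, "dy": 0.157, "dz": 0, "roll": 11, "fingers": 100}

```text
time: 12.22
position: [0.5999, -0.0036, 0.2643]
eef_rot: [2.218, 2.224, 0.0]
force: [0.3, 0.0, 0.3]
gripper_width: 0.0855
```

drive_tool:
  rows:
    - {"dx": 0, "dy": 0, "dz": 0, "roll": 0, "fingers": 100}
    - {"dx": 0, "dy": 0, "dz": 0, "roll": 0, "fingers": 100}

```text
time: 12.48
position: [0.5992, -0.0061, 0.2641]
eef_rot: [-2.219, -2.224, 0.001]
force: [0.1, 0.3, -0.2]
gripper_width: 0.0852
```

```bash
python3 -c "
from h import *
go(.6,-.006,.265,90)
w=camera('wrist');c=camera('side')
for t,z in (('mixer',0),('cradle_top',.1)):
    for a in spot_point('wrist',t)[:2]: print(t,np.round(a['centre'],1),round(a['p'],2),atz(w,a['centre'],z).round(4))
for x in (.611,.615,.619): print(x,proj(w,[x,-.006,.1]).round(1))
cv2.imwrite('pics/w5.png',w['image'][:,:,::-1])
"
```

```text
t 12.47 tcp [ 0.5992 -0.0061  0.2641] head 90.13 tilt 0.04 F [ 0.1  0.3 -0.2] w 0.0852
-> d [ 0.0001  0.0008 -0.0009] roll 0.13
mixer [153.1 317.8] 0.73 [ 0.7647 -0.2181  0.    ]
mixer [317.6 210.6] 0.64 [ 0.6196 -0.0025  0.    ]
0.611 [314.9 227.8]
0.615 [314.9 232. ]
0.619 [314.8 236.2]
```

View pics/w5.png

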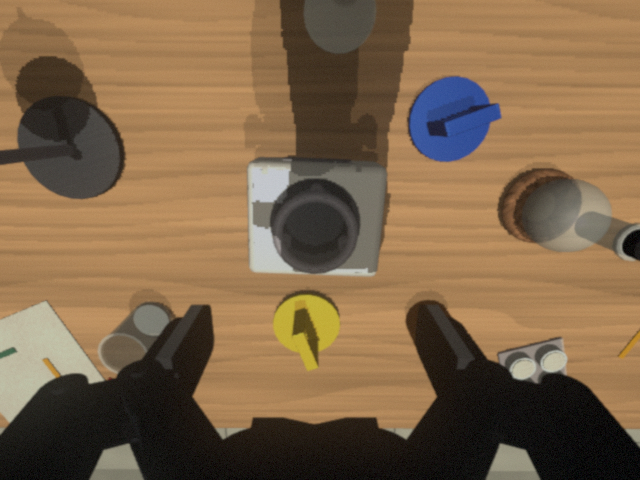

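```bash
python3 -c "
from h import *
w=camera('wrist');c=camera('top')
def ov(k,u0,v0,n,m,ctr):
    im=cv2.resize(k['image'][v0:v0+n,u0:u0+n],(m,m),interpolation=2); im=np.clip((im/255.)**.55*255,0,255).astype(np.uint8).copy()
    f=m/n; th=np.linspace(0,2*np.pi,80)
    def poly(P,col): cv2.polylines(im,[np.int32([(proj(k,p)+.5-[u0,v0])*f for p in P])],True,col,1)
    poly([[ctr[0]+.04*np.cos(a),ctr[1]+.04*np.sin(a),.095] for a in th],(255,0,0))
    poly([[ctr[0]+.03*np.cos(a),ctr[1]+.03*np.sin(a),.095] for a in th],(0,255,0))
    poly([[ctr[0]+a*.06,ctr[1]+b*.07,.06] for a,b in ((1,1),(1,-1),(-1,-1),(-1,1))],(0,0,255))
    return im
ctr=(.615,-.006)
cv2.imwrite('pics/ov.png',np.hstack([ov(w,235,145,160,400,ctr),ov(c,280,190,80,400,ctr)])[:,:,::-1])
"
```

```text
(no output)
```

View pics/ov.png

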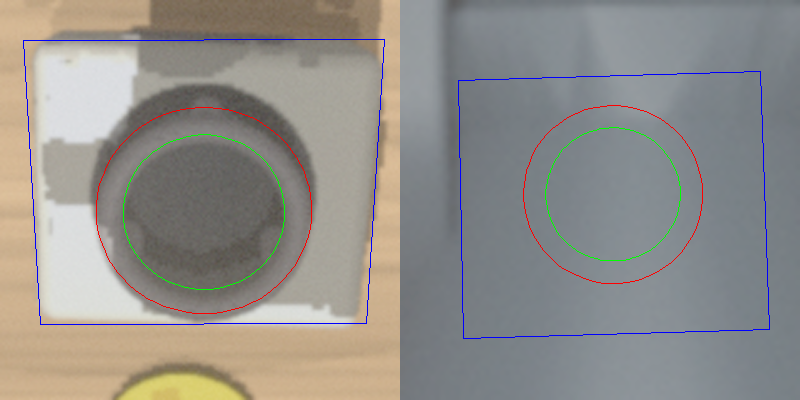

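drive_tool:
  rows:
    - {"dx": 0.06, "dy": -0.01, "dz": -0.01, "roll": 0, "fingers": 100}
    - {"dx": 0.12, "dy": -0.02, "dz": -0.01, "roll": 0, "fingers": 100}
    - {"dx": 0.18, "dy": -0.02, "dz": -0.01, "roll": 0, "fingers": 100}
    - {"dx": 0.24, "dy": -0.02, "dz": -0.01, "roll": 0, "fingers": 100}
    - {"dx": 0.258, "dy": -0.02, "dz": -0.01, "roll": 0, "fingers": 100}

```text
time: 13.4
position: [0.5786, 0.2546, 0.2739]
eef_rot: [-2.217, -2.226, -0.0]
force: [0.7, -0.1, -0.4]
gripper_width: 0.0855
```

drive_tool:
  rows:
    - {"dx": 0, "dy": 0, "dz": 0, "roll": 0, "fingers": 100}
    - {"dx": 0, "dy": 0, "dz": 0, "roll": 0, "fingers": 100}

```text
time: 13.65
position: [0.5791, 0.2504, 0.2743]
eef_rot: [2.221, 2.222, -0.001]
force: [-0.7, 0.1, 0.7]
gripper_width: 0.0855
```

```bash
python3 -c "
from h import *
go(.612,.253,.265,90)
w=camera('wrist');s=camera('side');c=camera('top')
for n,k in (('wrist',w),('side',s),('top',c)):
  for t,z in (('flask_center',.0524),('flask',.0144),('cork_ring',0)):
    for a in spot_point(n,t)[:1]: print(n,t,np.round(a['centre'],1),round(a['p'],2),atz(k,a['centre'],z).round(4))
k=w;ctr=(.612,.253);u0,v0,n,m=200,120,240,500
im=cv2.resize(k['image'][v0:v0+n,u0:u0+n],(m,m),interpolation=2); im=np.clip((im/255.)**.7*255,0,255).astype(np.uint8).copy()
th=np.linspace(0,2*np.pi,60)
for r,z,col in ((.0435,.0125,(255,0,0)),(.016,.1394,(0,255,0)),(.012,.1514,(0,0,255)),(.013,.09,(255,255,0))):
    cv2.polylines(im,[np.int32([(proj(k,[ctr[0]+r*np.cos(a),ctr[1]+r*np.sin(a),z])+.5-[u0,v0])*m/n for a in th])],True,col,1)
cv2.imwrite('pics/w6.png',im[:,:,::-1])
"
```

```text
t 13.65 tcp [0.5791 0.2504 0.2743] head 90.02 tilt 0.03 F [-0.7  0.1  0.7] w 0.0855
-> d [0.0026 0.0329 0.0093] roll 0.02
wrist flask [316.5 221.7] 0.88 [0.6121 0.2525 0.0144]
side flask_center [263. 350.] 0.88 [0.6086 0.2497 0.0524]
side flask [259.1 363.7] 0.66 [0.6162 0.257  0.0144]
side cork_ring [264.3 366.6] 0.57 [0.609  0.2519 0.    ]
top flask_center [210.7 234.3] 0.84 [0.614  0.2525 0.0524]
top flask [215.7 238. ] 0.88 [0.6095 0.2493 0.0144]
top cork_ring [212.3 239.5] 0.73 [0.6077 0.2607 0.    ]
```

View pics/w6.png

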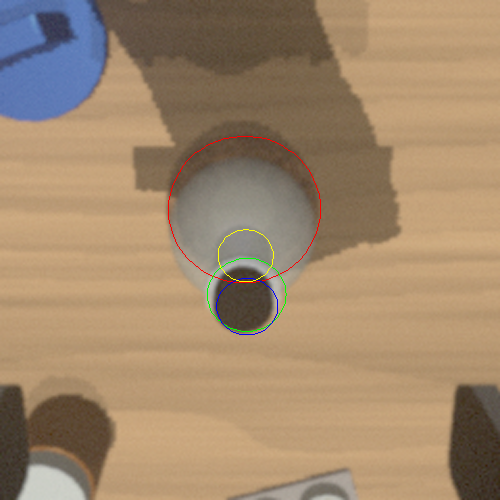

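Overlay: the lip fits, and the stopper at crop (245,299) suggests x is about 1 mm less. Flask axis ≈ (0.6115, 0.2525). Descend around the neck.

drive_tool:
  rows:
    - {"dx": 0.002, "dy": 0.0325, "dz": 0.02, "roll": 0, "fingers": 100}
    - {"dx": 0.002, "dy": 0.0325, "dz": 0.07, "roll": 0, "fingers": 100}
    - {"dx": 0.002, "dy": 0.0325, "dz": 0.12, "roll": 0, "fingers": 100}
    - {"dx": 0.002, "dy": 0.0325, "dz": 0.165, "roll": 0, "fingers": 100}
    - {"dx": 0.002, "dy": 0.0325, "dz": 0.18, "roll": 0, "fingers": 100}

```text
time: 14.88
position: [0.6098, 0.2534, 0.0914]
eef_rot: [-2.218, -2.222, 0.007]
force: [0.4, 0.2, 0.9]
gripper_width: 0.0852
```

drive_tool:
  rows:
    - {"dx": 0, "dy": 0, "dz": 0, "roll": 0, "fingers": 100}
    - {"dx": 0, "dy": 0, "dz": 0, "roll": 0, "fingers": 60}

```text
time: 15.12
position: [0.6126, 0.2545, 0.0963]
eef_rot: [2.219, 2.223, 0.004]
force: [0.6, -0.3, 0.6]
gripper_width: 0.0697
```

```bash
python3 -c "
from h import *
go(.6115,.2525,.094,90)
w=camera('wrist')
cv2.imwrite('pics/w7.png',w['image'][:,:,::-1])
"
```

```text
t 15.12 tcp [0.6126 0.2545 0.0963] head 90.1 tilt 0.17 F [ 0.6 -0.3  0.6] w 0.0697
-> d [-0.002  -0.0011  0.0023] roll 0.1
```

drive_tool:
  rows:
    - {"dx": -0.001, "dy": -0.001, "dz": 0.001, "roll": 0, "fingers": 40}
    - {"dx": -0.001, "dy": -0.001, "dz": 0.001, "roll": 0, "fingers": 15}
    - {"dx": -0.001, "dy": -0.001, "dz": 0.001, "roll": 0, "fingers": 15}
    - {"dx": -0.001, "dy": -0.001, "dz": 0.001, "roll": 0, "fingers": 15}
    - {"dx": -0.001, "dy": -0.001, "dz": 0.001, "roll": 0, "fingers": 15}
  grip_force: 60

```text
time: 15.8
position: [0.6108, 0.253, 0.0941]
eef_rot: [2.219, 2.223, 0.002]
force: [0.0, -1.7, 6.1]
gripper_width: 0.0263
```

drive_tool:
  rows:
    - {"dx": 0, "dy": 0, "dz": 0, "roll": 0, "fingers": 15}
    - {"dx": 0, "dy": 0, "dz": 0, "roll": 0, "fingers": 15}

```text
time: 16.05
position: [0.6108, 0.253, 0.0941]
eef_rot: [2.219, 2.223, 0.002]
force: [-0.4, -1.1, 6.0]
gripper_width: 0.0264
```

drive_tool:
  rows:
    - {"dx": 0, "dy": 0, "dz": -0.015, "roll": 0, "fingers": 15}
    - {"dx": 0, "dy": 0, "dz": -0.045, "roll": 0, "fingers": 15}
    - {"dx": 0, "dy": 0, "dz": -0.085, "roll": 0, "fingers": 15}
    - {"dx": 0, "dy": 0, "dz": -0.12, "roll": 0, "fingers": 15}
    - {"dx": -0.02, "dy": 0.002, "dz": -0.125, "roll": 0, "fingers": 15}

```text
time: 16.68
position: [0.6134, 0.234, 0.2214]
eef_rot: [2.216, 2.224, 0.007]
force: [-0.3, 0.2, -2.4]
gripper_width: 0.0262
```

drive_tool:
  rows:
    - {"dx": -0.04, "dy": 0.002, "dz": 0, "roll": 0, "fingers": 15}
    - {"dx": -0.085, "dy": 0.002, "dz": 0, "roll": 0, "fingers": 15}
    - {"dx": -0.13, "dy": 0.002, "dz": 0, "roll": 0, "fingers": 15}
    - {"dx": -0.175, "dy": 0.002, "dz": 0, "roll": 0, "fingers": 15}
    - {"dx": -0.215, "dy": 0.002, "dz": 0, "roll": 0, "fingers": 15}

```text
time: 17.3
position: [0.6139, 0.0155, 0.2174]
eef_rot: [-2.22, -2.222, 0.002]
force: [1.0, -0.1, -2.3]
gripper_width: 0.0259
```

```bash
python3 -c "
from h import *
go(.615,-.006,.205,90)"
```

```text
t 17.3 tcp [0.6139 0.0155 0.2174] head 90.05 tilt 0.1 F [ 1.  -0.1 -2.3] w 0.0259
-> d [-0.0215  0.0011  0.0124] roll 0.05
```

drive_tool:
  rows:
    - {"dx": -0.018, "dy": 0.001, "dz": 0.008, "roll": 0, "fingers": 15}
    - {"dx": -0.018, "dy": 0.001, "dz": 0.012, "roll": 0, "fingers": 15}
    - {"dx": -0.018, "dy": 0.001, "dz": 0.012, "roll": 0, "fingers": 15}
    - {"dx": -0.018, "dy": 0.001, "dz": 0.012, "roll": 0, "fingers": 15}

```text
time: 17.8
position: [0.6159, 0.0011, 0.2061]
eef_rot: [-2.218, -2.225, 0.0]
force: [-0.3, -0.2, -0.2]
gripper_width: 0.0263
```

```bash
python3 -c "
from h import *
go(.615,-.006,.205,90)
z0=sense()['position'][2]-.0417
w=camera('wrist');s=camera('side');c=camera('top')
for n,k in (('wrist',w),('side',s),('top',c)):
  for t,z in (('flask_center',z0),('flask',z0-.038),('cradle_top',.1),('mixer',0)):
    for a in spot_point(n,t)[:2]: print(n,t,np.round(a['centre'],1),round(a['p'],2),atz(k,a['centre'],z).round(4))
"
```

```text
t 17.8 tcp [0.6159 0.0011 0.2061] head 90.18 tilt 0.01 F [-0.3 -0.2 -0.2] w 0.0263
-> d [-0.0071 -0.0009  0.0011] roll 0.18
wrist flask_center [123.4 332.1] 0.73 [ 0.6573 -0.1153  0.1644]
wrist cradle_top [ 27.7 131.3] 0.26 [ 0.5425 -0.1939  0.1   ]
side flask_center [301.2 218.3] 0.77 [0.6165 0.0064 0.1644]
side flask [301.2 230.1] 0.84 [6.191e-01 2.000e-04 1.264e-01]
side flask [262.1 371. ] 0.31 [0.5724 0.3285 0.1264]
side cradle_top [300.9 239.6] 0.83 [0.6198 0.0011 0.1   ]
side mixer [300.7 273.2] 0.91 [0.62   0.0059 0.    ]
side mixer [220. 303.] 0.68 [0.7556 0.1394 0.    ]
top cradle_top [466.5 280. ] 0.17 [ 0.4912 -0.3191  0.1   ]
```

drive_tool:
  rows:
    - {"dx": -0.007, "dy": -0.001, "dz": 0.005, "roll": 0, "fingers": 15}
    - {"dx": -0.007, "dy": -0.001, "dz": 0.02, "roll": 0, "fingers": 15}
    - {"dx": -0.007, "dy": -0.001, "dz": 0.035, "roll": 0, "fingers": 15}
    - {"dx": -0.007, "dy": -0.001, "dz": 0.038, "roll": 0, "fingers": 15}
    - {"dx": -0.007, "dy": -0.001, "dz": 0.038, "roll": 0, "fingers": 15}

```text
time: 19.18
position: [0.6147, -0.0069, 0.1678]
eef_rot: [-2.219, -2.223, 0.001]
force: [-0.3, 0.5, -2.0]
gripper_width: 0.0262
```

drive_tool:
  rows:
    - {"dx": 0, "dy": 0, "dz": 0.002, "roll": 0, "fingers": 15}
    - {"dx": 0, "dy": 0, "dz": 0.004, "roll": 0, "fingers": 15}
    - {"dx": 0, "dy": 0, "dz": 0.005, "roll": 0, "fingers": 15}
    - {"dx": 0, "dy": 0, "dz": 0.005, "roll": 0, "fingers": 15}

```text
time: 19.68
position: [0.6153, -0.0068, 0.1638]
eef_rot: [2.219, 2.223, 0.002]
force: [1.5, 0.1, 2.8]
gripper_width: 0.0264
```

drive_tool:
  rows:
    - {"dx": 0, "dy": 0.001, "dz": 0.001, "roll": 0, "fingers": 15}
    - {"dx": 0, "dy": 0.001, "dz": 0.003, "roll": 0, "fingers": 15}
    - {"dx": 0, "dy": 0.001, "dz": 0.004, "roll": 0, "fingers": 15}
    - {"dx": 0, "dy": 0.001, "dz": 0.004, "roll": 0, "fingers": 15}

```text
time: 20.18
position: [0.616, -0.0069, 0.1593]
eef_rot: [2.219, 2.223, 0.0]
force: [0.5, 1.9, 4.7]
gripper_width: 0.026
```

drive_tool:
  rows:
    - {"dx": 0, "dy": 0, "dz": 0.001, "roll": 0, "fingers": 15}
    - {"dx": 0, "dy": 0, "dz": 0.003, "roll": 0, "fingers": 15}
    - {"dx": 0, "dy": 0, "dz": 0.004, "roll": 0, "fingers": 15}
    - {"dx": 0, "dy": 0, "dz": 0.004, "roll": 0, "fingers": 15}

```text
time: 20.68
position: [0.6162, -0.0069, 0.1556]
eef_rot: [2.219, 2.223, 0.001]
force: [1.2, 2.4, 6.7]
gripper_width: 0.0262
```

drive_tool:
  rows:
    - {"dx": 0.001, "dy": 0.0005, "dz": 0.001, "roll": 0, "fingers": 15}
    - {"dx": 0.001, "dy": 0.0005, "dz": 0.002, "roll": 0, "fingers": 15}
    - {"dx": 0.001, "dy": 0.0005, "dz": 0.003, "roll": 0, "fingers": 15}
    - {"dx": 0.001, "dy": 0.0005, "dz": 0.003, "roll": 0, "fingers": 15}

```text
time: 21.18
position: [0.6166, -0.0057, 0.1527]
eef_rot: [2.219, 2.223, 0.002]
force: [0.7, 4.1, 7.3]
gripper_width: 0.0261
```

drive_tool:
  rows:
    - {"dx": 0, "dy": 0, "dz": 0.001, "roll": 0, "fingers": 15}
    - {"dx": 0, "dy": 0, "dz": 0.001, "roll": 0, "fingers": 15}
    - {"dx": 0, "dy": 0, "dz": 0.001, "roll": 0, "fingers": 15}

```text
time: 21.55
position: [0.6167, -0.0057, 0.1518]
eef_rot: [2.219, 2.223, 0.002]
force: [0.4, 3.6, 6.6]
gripper_width: 0.0262
```

drive_tool:
  rows:
    - {"dx": 0.001, "dy": 0, "dz": 0, "roll": 0, "fingers": 15}
    - {"dx": 0.001, "dy": 0, "dz": 0, "roll": 0, "fingers": 15}
    - {"dx": 0.001, "dy": 0, "dz": 0, "roll": 0, "fingers": 15}

```text
time: 21.92
position: [0.6167, -0.0051, 0.1518]
eef_rot: [2.219, 2.223, 0.001]
force: [1.3, 1.3, 7.9]
gripper_width: 0.0263
```

drive_tool:
  rows:
    - {"dx": 0, "dy": 0, "dz": 0.0005, "roll": 0, "fingers": 15}
    - {"dx": 0, "dy": 0, "dz": 0.001, "roll": 0, "fingers": 15}
    - {"dx": 0, "dy": 0, "dz": 0.001, "roll": 0, "fingers": 15}

```text
time: 22.3
position: [0.6167, -0.0051, 0.1508]
eef_rot: [2.219, 2.223, 0.001]
force: [1.1, 1.8, 8.4]
gripper_width: 0.0264
```

drive_tool:
  rows:
    - {"dx": 0.0005, "dy": 0, "dz": 0.0005, "roll": 0, "fingers": 15}
    - {"dx": 0.0005, "dy": 0, "dz": 0.001, "roll": 0, "fingers": 15}
    - {"dx": 0.0005, "dy": 0, "dz": 0.001, "roll": 0, "fingers": 15}

```text
time: 22.68
position: [0.6167, -0.0049, 0.1499]
eef_rot: [2.219, 2.222, 0.0]
force: [1.6, 0.6, 7.2]
gripper_width: 0.026
```

drive_tool:
  rows:
    - {"dx": 0, "dy": 0, "dz": 0.0005, "roll": 0, "fingers": 15}
    - {"dx": 0, "dy": 0, "dz": 0.001, "roll": 0, "fingers": 15}
    - {"dx": 0, "dy": 0, "dz": 0.001, "roll": 0, "fingers": 15}

```text
time: 23.05
position: [0.6169, -0.0049, 0.1494]
eef_rot: [2.218, 2.222, 0.001]
force: [0.3, 0.4, 10.9]
gripper_width: 0.0261
```

drive_tool:
  rows:
    - {"dx": 0, "dy": 0, "dz": 0.0005, "roll": 0, "fingers": 15}
    - {"dx": 0, "dy": 0, "dz": 0.0005, "roll": 0, "fingers": 15}
    - {"dx": 0, "dy": 0, "dz": 0.0005, "roll": 0, "fingers": 15}

```text
time: 23.42
position: [0.6171, -0.0049, 0.1493]
eef_rot: [2.218, 2.221, 0.002]
force: [-0.6, 0.5, 13.5]
gripper_width: 0.026
```

```bash
python3 -c "
from h import *
go(.616,-.006,.149,90)
s=camera('side');w=camera('wrist');c=camera('top'); z0=sense()['position'][2]-.0417
print('z0',z0,[(np.round(atz(s,a['centre'],z0),4),round(a['p'],2)) for a in spot_point('side','flask_center')[:1]])
for t,z in (('cover_eye',.204),('cradle_top',.088),('flask',z0-.038),('hook_seat',.204)):
  for n,k in (('side',s),('top',c)): print(n,t,[(np.round(atz(k,a['centre'],z),3),round(a['p'],2)) for a in spot_point(n,t)])
print(sense()['force'].round(2) if hasattr(sense()['force'],'round') else sense()['force'])
"
```

```text
t 23.43 tcp [ 0.6171 -0.0049  0.1493] head 90.08 tilt 0.16 F [-0.6  0.5 13.5] w 0.026
-> d [-0.0011 -0.0011  0.0003] roll 0.08
z0 0.10760923167179633 [(array([ 0.6141, -0.0102,  0.1076]), 0.81)]
side cover_eye [(array([0.496, 0.247, 0.204]), 0.95), (array([ 0.488, -0.278,  0.204]), 0.76), (array([0.693, 0.123, 0.204]), 0.61)]
top cover_eye [(array([0.514, 0.117, 0.204]), 0.86), (array([ 0.49 , -0.29 ,  0.204]), 0.71)]
side cradle_top [(array([ 0.617, -0.001,  0.088]), 0.76), (array([ 0.628, -0.028,  0.088]), 0.65)]
top cradle_top []
side flask [(array([0.626, 0.001, 0.07 ]), 0.55)]
top flask []
side hook_seat [(array([ 0.494, -0.284,  0.204]), 0.97)]
top hook_seat [(array([ 0.496, -0.291,  0.204]), 0.91)]
[-0.12  0.38 13.3 ]
```

drive_tool:
  rows:
    - {"dx": 0, "dy": 0, "dz": -0.0003, "roll": 0, "fingers": 15}
    - {"dx": 0, "dy": 0, "dz": -0.0003, "roll": 0, "fingers": 15}
    - {"dx": 0, "dy": 0, "dz": -0.0003, "roll": 0, "fingers": 15}
    - {"dx": 0, "dy": 0, "dz": -0.0003, "roll": 0, "fingers": 15}

```text
time: 24.52
position: [0.617, -0.0049, 0.1493]
eef_rot: [2.218, 2.221, 0.002]
force: [1.0, 0.0, 13.0]
gripper_width: 0.0264
```

```bash
python3 -c "
from h import *
go(.616,-.006,.149,90)
if sense()['force'][2]>9: print(hand_in())
"
```

```text
t 24.52 tcp [ 0.617  -0.0049  0.1493] head 90.08 tilt 0.14 F [ 1.  0. 13.] w 0.0264
-> d [-0.0011 -0.001   0.0003] roll 0.08
the job is handed in; nothing more can be done
None
```

The cover is hanging on the hook, and the flask sits in the cradle, still gripped and pressed down. I handed the job in at about 24.5 s of the 67 s allowed; it reports no verdict.

- **Cover:** After release, a picture showed it hanging on the rod. Before hand-in, the networks put its eye at about (0.488–0.490, -0.278 to -0.290), within about 10 mm of the hook seat. It was hung first and not touched again.
- **Flask:** I gripped the neck at 26 mm opening with 60 N and kept the tool within 0.2° of vertical. I corrected the position by about 2 mm from the sideways force while pressing, and that force ended at 1 N or less.
- **Press:** The tool went down about 14 mm after first contact. The last 0.5 mm commanded moved it only 0.1 mm and the force rose 2.6 N, so I took that as the stop. The final reading was 13 N upward at the tool, roughly 15 N on the cradle with the flask's weight. That is somewhat more than the 10 N needed; backing off 0.3 mm barely changed it.

**Checks that disagreed or could not be done:**
- One network's side-view estimate put the flask centre 3–5 mm from the tool axis. Its estimates scatter by about that much, so I relied on the force centring.
- I had used all 12 pictures, so neither the neck grip nor the final press was checked by eye.
- The conical flask, beaker and jar were not re-measured at the end. I kept clear of them and saw no unexpected contact force.

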